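# Stow the tin and clamp the tub lid tight

## Robot

A 6-joint arm with a two-finger parallel gripper is mounted at the origin on the work surface. World frame = base frame: x ahead of the robot, y to its left, z up, the work surface at z = 0. Lengths are in mm, angles in rad, forces in N, time in s.
With the tool pointing down it reaches from about 350 to 775 mm from the base axis. Payload 7.3 kg.
Tool frame: the origin (TCP) lies on the mounting face of the last link; the fingertips stand 178 mm ahead of it and the grasp point (between the pads) lies 159 mm ahead of it; z points along the fingers, y is the line along which they close (so a half turn about z gives the same grasp; the last joint's range is limited). The gripper opens to 92 mm and grips with 3 to 60 N. Pads are 19 mm wide; open, the fingers measure 130 mm over their backs; the gripper's body (75 mm by 190 mm) begins 47 mm behind the grasp point.
Start: joints at [1.137, 0.342, 1.524, -0, 1.275, -0.146], TCP at [148.996, 503.416, 404.741] pointing down, gripper open.
Joint ranges: [-2.53, 2.53], [-0.77, 2.02], [0.04, 2.7], [-1, 4.14], [0.28, 2.66], [-3.11, 3.11]. Speed limits (rad/s): [2.57, 2.57, 3.14, 3.14, 3.14, 3.14].

## Interface

Orientations are given as [roll, pitch, yaw] about the fixed x, y, z axes, in that order (R = Rz(yaw) Ry(pitch) Rx(roll)).
In Python, from plant import bot, optics, probe_bus, close_job gives the robot as it stands (bot), with the cameras (optics), the job as plain functions and the readings (probe_bus).
- The arm moves only by the tool shift_gripper, called in YAML: its name, and indented under it one key for each argument. Schema: {"type":"object","properties":{"rows":{"type":"array","items":{"type":"array","prefixItems":[{"type":"number"},{"type":"array","items":{"type":"number"},"minItems":3,"maxItems":3},{"type":"number"}],"minItems":3,"maxItems":3},"minItems":1,"maxItems":5},"only":{"type":"string"},"quiet":{"type":"boolean"},"lines":{"type":"string"}},"required":["rows"],"additionalProperties":false}. rows is a list of rows, 1 to 5 of them, each written [opening, [dx, dy, dz], turn]: the finger opening in mm, then dx, dy, dz in mm, then a turn about the tool's z in rad; each row is the pose to reach, as a shift and turn from the pose commanded when the call began, along the tool's axes at that moment; what a row does not reach only later rows make up. A row lasts 1/8 s, in which the tool goes at most 62.5 mm and 0.188 rad, less where a joint would pass 70% of its speed; a pose out of reach is approached as far as the arm can. The fingers move at their own pace and stop on an object; the grip force is fixed at half the most. Time passes only in rows, so rows that do not move let the fingers close. The tool returns the time, the measured TCP pose, the force, the opening and the grip force at its end. only (a regular expression) keeps the lines of the reply that match it, lines (a string "A,B") keeps lines A to B, and quiet returns only ok. Input that does not fit is refused with a message, and nothing moves.
- probe_bus.get_obs(): the state, without advancing time (a new reading comes with each control period).
- optics.capture(name): name is "scene" or "top" or "wrist"; returns a dict with "color" (480x640x3 uint8, red, green, blue), "K" (3x3 intrinsics, pixels), "k1" (the pictures are not rectified: a ray, as slopes to the right and down, at radius r is drawn at 1 + k1 r^2 times it, then the intrinsics apply), "R" (3x3) and "t" (3): a world point X has camera coordinates R X + t. Camera axes: x right, y down, z forward; pixel columns grow to the right and rows downward; lengths in mm; the calibration is good to about 2 mm. A picture is of the moment at which its call begins. There is no depth.
- close_job(): hands the job in; it is judged then, once.
The state is a dict: "time": time; "joint_positions": joint angles; "dq": joint speeds; "tau": joint torques, N m; "tool_pos": TCP position; "tcp_rot": TCP orientation; "contact_force": force on the tool from outside, world axes, zero at the start; "moment": the same for the moment, N m; "grip_width": finger opening in mm; "finger_force": force on a finger pad.
Only numpy, scipy, OpenCV 4.12 (cv2) and the standard library are available. Lean on these libraries where they do the work, as an engineer would, in place of code of your own. Each camera call takes 0.05 s, during which the arm holds its last target. There are 200 camera calls.

## Task

Stand the shorter of the two metal tins upright inside the open storage tub and let go of it, then shut the lid. Swing the latch's wire loop over the lip of the catch on the lid's front edge, and press the latch lever down until it snaps over and clamps the lid tight on its seal, with the loop hooked. Leave the tall tin, the mug and the bowl where they stand.

Things in the scene. Friction and masses are not known exactly. Their poses are not given: they have to be found in the camera images.
- tin: the shorter plain metal tin, a smooth upright cylinder 60 mm in diameter and 110 mm tall, about 250 g, loose on the worktop; origin at the centre of its underside, z up its axis
- tub: white open-topped storage tub with a wooden lid, fixed to the worktop; origin at the centre of its underside, z up, -x out of its front (the latch side), +x to the lid hinge, y along the front. Outside 170 mm (x) by 210 mm (y), walls and floor 5 mm thick, 145 mm high; a springy rubber seal stands 8 mm proud of the rim
- lid (a joint): lid angle in rad. 1.4 = standing almost upright (open), about 0.03 = lying shut on the seal, 0 = clamped tight (the seal then pushes back with about 20 N). The stiff hinge stays wherever it is left; it takes about 2 to 5 N at the free edge to move it
- lid_hinge (a point): middle of the lid's hinge line (along tub y), on the tub, 148 mm above the worktop, at tub x = +90 mm. The lid is a board 180 mm long from hinge to free edge, 214 mm wide and 12 mm thick, its underside through the hinge line
- lid_edge (a point): middle of the lid's free (front) edge, on its outer (upper) face, 180 mm from the hinge
- keeper (a point): the catch: steel, 50 mm wide (along tub y), standing 30 mm out from the middle of the lid's front edge: a groove along it about 9 mm across, with a lip on its outer side 7 mm above the floor and 2 mm below the lid's top, and on its inner side a 45 degree ramp rising to 7 mm above the lid's top. The point is mid-groove, 3 mm above its floor, where the loop's bar must come to lie; axes as the lid's
- lever (a joint): latch lever angle in rad. 0 = closed, free end pointing down and leaning 0.4 rad away from the tub; it grows as the end swings out and up (1.17 = level, 1.8 to 2.05 = raised, about 45 degrees up). Friction holds it; 1 to 6 N at its end move it. With the loop hooked it works against the seal from about 1.1, passes its dead centre at about 0.35 and, pressed on, snaps home to 0
- lever_pivot (a point): middle of the lever's pivot line (along tub y), on the tub's front 100 mm above the worktop, at tub x = -117 mm, that is 32 mm out from the front face
- lever_tip (a point): middle of the lever's free end, 75 mm from its pivot; the lever is a straight steel plate 44 mm wide (along tub y) and 6 mm thick
- bail (a joint): angle in rad of the wire loop relative to the lever, same sense; 0 = latch closed, loop upright. It swings freely. At the start it lies at its stop (-2.5), leaning outwards 0.4 to 0.7 rad from upright, above the raised lever. Pushed inwards past upright it falls onto the catch's ramp; pressing the lever down then draws its bar down the ramp into the groove
- bail_pin (a point): middle of the pin (along tub y) in the lever on which the wire loop swings, 24 mm from the lever's pivot; it turns with the lever
- bail_bar (a point): middle of the loop's cross bar, a steel rod 6 mm in diameter and 64 mm wide along tub y, 77 mm from the loop's pin. With the lever raised it passes 5 mm or more above the catch's lip
- tall_tin: bystander: taller metal tin, 60 mm in diameter, 170 mm tall; origin at the centre of its underside
- mug: bystander: white mug, 80 mm in diameter, 92 mm tall, handle to its +y; origin at the centre of its underside
- bowl: bystander: bowl, 140 mm in diameter, 55 mm tall; origin at the centre of its underside

How it is judged (in metres and radians):
On the way, in this order (a step that is already met when the one before it is completed fails the run):
1. the short tin stands upright inside the tub, let go (x of tin in the frame of tub between -0.06 and 0.06 m and y of tin in the frame of tub between -0.08 and 0.08 m and z of tin in the frame of tub below 0.015 m and angle between tin's own z axis and vertical below 0.15 rad and contact force between tin and the fingers below 0.1 N and value of joint lid above 0.6 rad), for 0.2 s.
2. the lid is shut down on its seal (x of tin in the frame of tub between -0.06 and 0.06 m and y of tin in the frame of tub between -0.08 and 0.08 m and z of tin in the frame of tub below 0.015 m and angle between tin's own z axis and vertical below 0.15 rad and value of joint lid below 0.05 rad), for 0.2 s.
3. the loop's bar is over the catch, behind its lip, with the lid shut (x of bail_bar in the frame of keeper above -0.006 m and z of bail_bar in the frame of keeper below 0.02 m and value of joint lid below 0.05 rad and value of joint lever above 0.5 rad), for 0.1 s.
At the end, for the whole second after the job is handed in: The short tin stands upright (within 0.15 rad) and at rest on the tub's floor, the lid is clamped (its angle below 0.015 rad), the lever is down (below 0.1 rad) and the loop's bar lies in the catch's groove (within 6 mm of the keeper point) (x of tin in the frame of tub between -0.06 and 0.06 m and y of tin in the frame of tub between -0.08 and 0.08 m and z of tin in the frame of tub below 0.015 m and angle between tin's own z axis and vertical below 0.15 rad and value of joint lid below 0.015 rad and value of joint lever below 0.1 rad and distance between bail_bar and keeper below 0.006 m and linear speed of tin below 0.02 m/s); the robot touches nothing.
It fails at once if the tall tin is moved by more than 30 mm or tipped (distance of tall_tin from where it was at the start of the episode above 0.03 m or angle between tall_tin's own z axis and vertical above 0.3 rad).
It fails at once if the mug is moved by more than 30 mm or tipped (distance of mug from where it was at the start of the episode above 0.03 m or angle between mug's own z axis and vertical above 0.3 rad).
It fails at once if the bowl is moved by more than 30 mm or tipped (distance of bowl from where it was at the start of the episode above 0.03 m or angle between bowl's own z axis and vertical above 0.3 rad).
It also fails if it takes over 72 s, if anything falls off the work surface, if the arm or the gripper's body presses on something with over 40 N, if the wrist force passes 120 N, or if a joint passes its speed limit or range.

## Working session

There is one attempt and no reset: what is moved stays moved. The work goes in short steps, Python scripts to look and compute and a tool call to move; the robot and the scene stay as the last step left them, time stands still between calls to the robot, and variables do not carry over. Pictures are saved under pics/ and viewed, at most 10 in all, crops included, and the job is handed in when it is done.

```bash
ls; mkdir -p pics; python3 - <<'E'
from plant import bot, optics, probe_bus, close_job
import cv2
o=probe_bus.get_obs();print({k:o[k] for k in("time","tool_pos","tcp_rot","contact_force","grip_width")})
for n in("scene","top"):
    c=optics.capture(n);cv2.imwrite(f"pics/{n}0.png",c["color"][:,:,::-1]);print(n,c["K"],c["k1"],c["R"],c["t"])
E
```

```text
pics
plant.py
{'time': 0.0, 'tool_pos': array([148.93439318, 503.28708163, 404.0610619 ]), 'tcp_rot': array([-3.14009234e+00, -2.11821612e-04,  2.85381452e+00]), 'contact_force': array([ 0.4754344 , -1.06675844,  0.05834664]), 'grip_width': 91.85490942500242}
scene [[449.7282071    0.         314.5944883 ]
 [  0.         449.7282071  235.47808817]
 [  0.           0.           1.        ]] 0.01908784826248361 [[-6.24552716e-01  7.80982653e-01  1.18101033e-05]
 [ 5.99963743e-01  4.79801369e-01 -6.40182906e-01]
 [-4.99977411e-01 -3.99820887e-01 -7.68222524e-01]] [ 366.97266784 -243.59464494 1404.11680978]
top [[501.92023626   0.         319.01542716]
 [  0.         501.92023626 244.07967583]
 [  0.           0.           1.        ]] -0.12836413694636412 [[-0.00380451 -0.99989598 -0.01391244]
 [-0.9885168   0.00586217 -0.15099726]
 [ 0.15106311  0.01317821 -0.98843628]] [ -16.81282548  581.81809038 1198.61455727]
```

View pics/scene0.png

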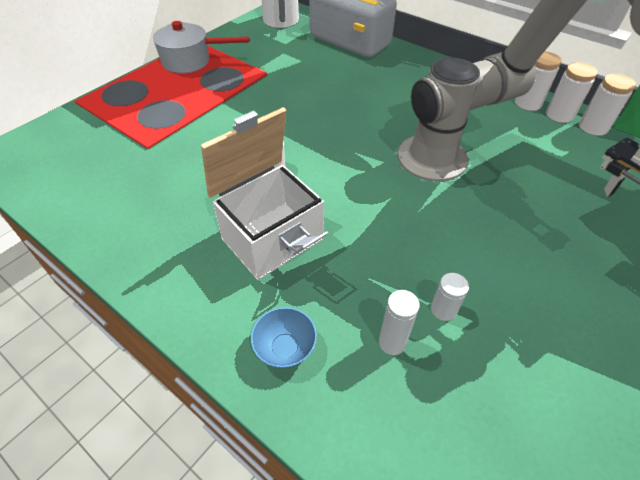

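View pics/top0.png

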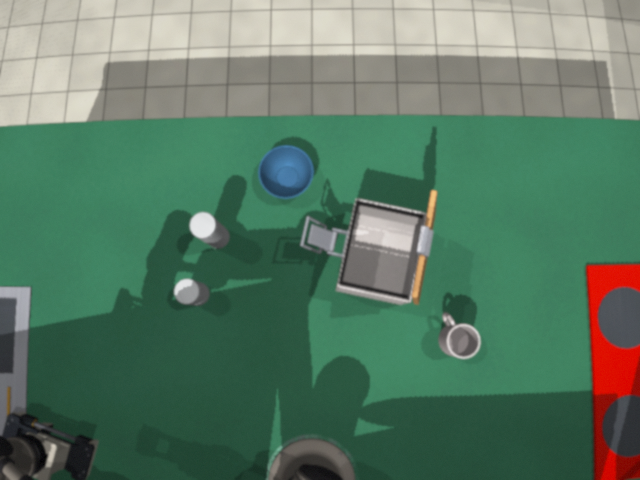

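```bash
cat > h.py <<'E'
import numpy as np, cv2
from plant import bot, optics, probe_bus, close_job
from scipy.spatial.transform import Rotation as Ro
def ray(c,u,v):
    K=c["K"];d=np.array([(u-K[0,2])/K[0,0],(v-K[1,2])/K[1,1]]);s=d.copy()
    for _ in range(20): s=d/(1+c["k1"]*(s@s))
    return -c["R"].T@c["t"], c["R"].T@np.r_[s,1]
def onz(c,u,v,z):
    o,d=ray(c,u,v); return o+d*(z-o[2])/d[2]
def proj(c,X):
    X=np.atleast_2d(X)@c["R"].T+c["t"]; s=X[:,:2]/X[:,2:]
    s=s*(1+c["k1"]*(s**2).sum(1,keepdims=True)); K=c["K"]
    return s*[K[0,0],K[1,1]]+[K[0,2],K[1,2]]
def tri(obs):
    A=0;b=0
    for c,u,v in obs:
        o,d=ray(c,u,v);d/=np.linalg.norm(d);P=np.eye(3)-np.outer(d,d);A=A+P;b=b+P@o
    return np.linalg.solve(A,b)
def tool():  # TCP pos, rot
    o=probe_bus.get_obs(); return o["tool_pos"],Ro.from_euler("xyz",o["tcp_rot"])
def togo(p,g=None): # shift in tool axes to bring grasp pt to p
    t,R=tool(); return R.inv().apply(np.asarray(p)-(t+R.apply([0,0,159])))
E
python3 - <<'E'
import cv2,numpy as np
t=cv2.imread('pics/top0.png');s=cv2.imread('pics/scene0.png')
r=lambda a,f:cv2.resize(a,None,fx=f,fy=f,interpolation=cv2.INTER_CUBIC)
a=r(t[180:310,290:450],5); 
b=r(s[100:285,190:340],3.2)
cv2.imwrite('pics/c1.png',r(t[180:310,290:450],4.5)[:600])
cv2.imwrite('pics/c2.png',np.hstack([b,cv2.resize(r(t[205:310,165:240],4),(300,b.shape[0]))])[:600]); print(b.shape)
E
```

```text
(592, 480, 3)
```

View pics/c1.png

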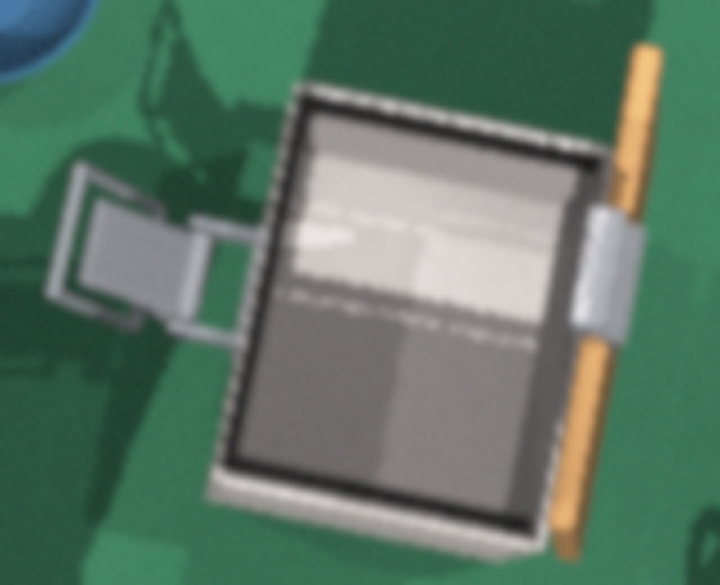

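View pics/c2.png

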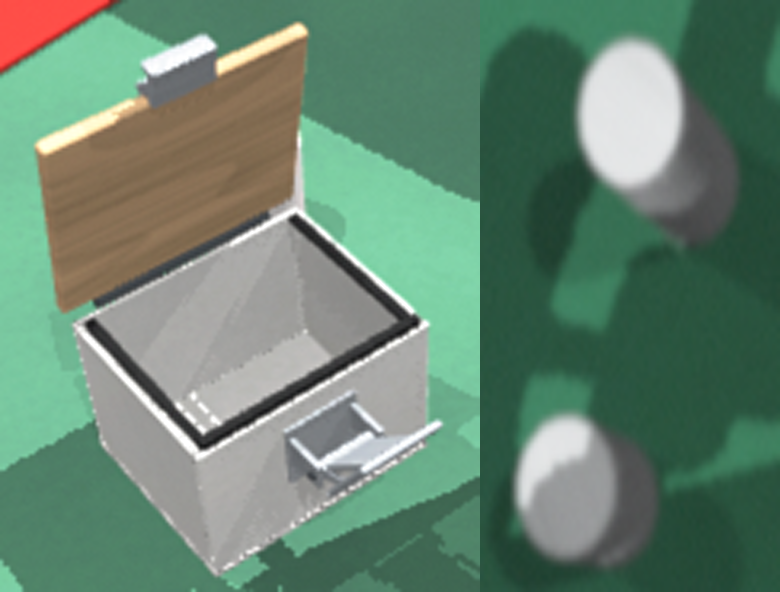

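```bash
python3 - <<'E'
from h import *
from scipy.optimize import least_squares
T=optics.capture("top");S=optics.capture("scene")
H=[[-85,105,145],[-85,-105,145],[85,-105,145],[85,105,145]]
# front-face -x in tub. -x_tub ~ +y world ; tub y ~ +x world?
def W(p,X): c,s=np.cos(p[2]),np.sin(p[2]);X=np.atleast_2d(X).astype(float);return X@np.array([[c,s,0],[-s,c,0],[0,0,1]])+[p[0],p[1],0]
ot=[(356.2,198.9),(338.4,283.8),(411,297.9),(425,212.9)]
os=[(253.4,240.6),(323.75,200.6),(282.2,166.3),(214.4,201.6)]
f=lambda p:np.r_[(proj(T,W(p,H))-ot).ravel(),(proj(S,W(p,H))-os).ravel(),(proj(S,W(p,[-85,105,0]))-(258.1,279.1)).ravel()]
r=least_squares(f,[450,-60,-1.7],loss="soft_l1");print(r.x,r.fun.round(1))
np.save("tub.npy",r.x)
p=r.x
for n,X in dict(pivot=[-117,0,100],hinge=[90,0,148],keeperclosed=[-105,0,157]).items(): print(n,W(p,X))
for n,a,b,z in(("tin",(186.5,291.6),(454,284),110),("tall",(202.7,224.9),(404,303),170)):
    print(n,onz(T,*a,z),onz(S,*b,z))
print("mug",onz(T,461,341,92),"bowl",onz(T,287,172,55),onz(S,284,333,55))
# lever/bail: top & scene features
print("bar", tri([(T,290+64/4.5,180+230/4.5)]+[(S,0,0)][:0]+[(S,190+385/3.2,100+455/3.2)]))
print("tip",onz(T,290+95/4.5,180+243/4.5,150))
t,R=tool();print("grasp",t+R.apply([0,0,159]),R.as_matrix().round(3), "togo tin",togo([0,0,0]))
E
```

```text
[ 555.09969656 -167.13985541   -1.78101699] [-0.6 -1.8 -0.9  2.5  0.8  3.7  2.9 -1.1 -0.9  3.   1.2 -0.1  0.4 -2.3
 -1.9 -0.7  0.6  1.4]
pivot [[579.51475435 -52.71562305 100.        ]]
hinge [[ 536.31888287 -255.1584957   148.        ]]
keeperclosed [[577.01064586 -64.45144175 157.        ]]
tin [460.91394474 290.27412634 110.        ] [467.1268316  288.21403228 110.        ]
tall [607.86593708 241.26623282 170.        ] [612.24605059 241.17256411 170.        ]
mug [ 343.27802248 -351.29443534   92.        ] bowl [764.23766846  60.17957694  55.        ] [763.96128566  57.79276296  55.        ]
bar [598.0134052    5.91209599 160.43881841]
tip [588.79159226  -3.1974772  150.        ]
grasp [148.89050288 503.22088472 245.30316806] [[-0.959  0.284 -0.   ]
 [ 0.284  0.959 -0.001]
 [ 0.    -0.001 -1.   ]] togo tin [-1.36590056e-01 -5.24559983e+02  2.45784642e+02]
```

The scene view shows the open tub with its latch on the near right face, the short tin at (454,284) and the tall tin at (404,303). The top view shows the tub at (356,199) to (411,298), with the bar near (304,231).

shift_gripper:
  rows:
    - [92, [-60, -19, 0], 0]
    - [92, [-120, -38, 0], 0]
    - [92, [-180, -58, 0], 0]
    - [92, [-240, -77, 0], 0]
    - [92, [-300, -96, 0], 0]

```text
time: 0.82
tool_pos: [408.8, 326.2, 404.7]
tcp_rot: [3.141, -0.0, 2.854]
contact_force: [0.3, 1.2, 0.0]
grip_width: 92.1
finger_force: 0.0
```

shift_gripper:
  rows:
    - [92, [-55, -18, 20], 0]
    - [92, [-62, -20, 40], 0]
    - [92, [-62, -20, 40], 0]
    - [92, [-62, -20, 40], 0]

```text
time: 1.32
tool_pos: [460.8, 291.3, 365.4]
tcp_rot: [3.141, 0.0, 2.855]
contact_force: [0.3, 0.8, -0.1]
grip_width: 91.7
finger_force: 0.0
```

```bash
python3 - <<'E'
from h import *
c=optics.capture("wrist");cv2.imwrite("pics/w1.png",c["color"][:,:,::-1])
print(togo([463,289,103]),proj(c,[[463,289,110],[463,289,0],[612,241,170]]))
E
```

```text
[ -2.73472315  -2.06087087 103.71815136] [[317.6619524  255.18195523]
 [318.40668552 209.42281912]
 [310.81242715 542.23376272]]
```

View pics/w1.png

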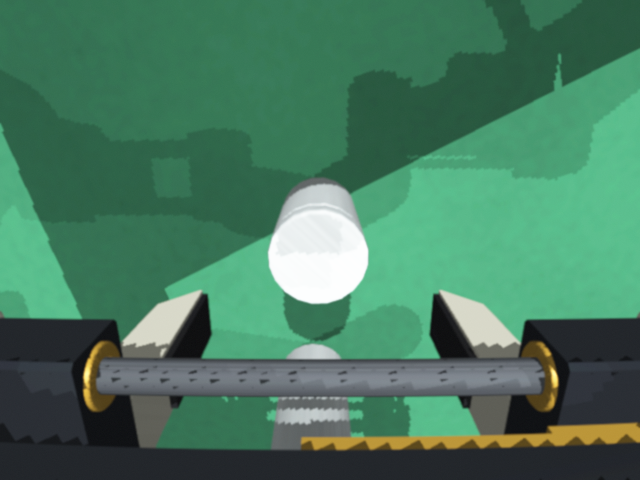

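The tin's top is centred at (318,255), exactly where my estimate projects. Now the grasp and lift.

shift_gripper:
  rows:
    - [92, [-3, -2, 55], 0]
    - [92, [-3, -2, 95], 0]
    - [92, [-3, -2, 104], 0]
    - [92, [-3, -2, 104], 0]

```text
time: 1.88
tool_pos: [463.5, 288.7, 261.8]
tcp_rot: [3.141, 0.001, 2.855]
contact_force: [0.2, 0.3, 0.2]
grip_width: 91.9
finger_force: 0.0
```

shift_gripper:
  rows:
    - [30, [0, 0, 0], 0]
    - [30, [0, 0, 0], 0]
    - [30, [0, 0, 0], 0]
    - [30, [0, 0, 0], 0]
    - [30, [0, 0, 0], 0]

```text
time: 2.5
tool_pos: [463.6, 288.1, 261.2]
tcp_rot: [3.141, 0.001, 2.854]
contact_force: [0.4, -0.0, 3.6]
grip_width: 59.5
finger_force: 30.0
```

shift_gripper:
  rows:
    - [30, [0, 0, 0], 0]
    - [30, [0, 0, -30], 0]
    - [30, [0, 0, -90], 0]
    - [30, [0, 0, -150], 0]
    - [30, [0, 0, -185], 0]

```text
time: 3.12
tool_pos: [463.3, 288.0, 448.2]
tcp_rot: [3.14, 0.002, 2.854]
contact_force: [0.9, 0.5, -2.9]
grip_width: 59.7
finger_force: 30.0
```

shift_gripper:
  rows:
    - [30, [0, 0, 0], 0]

```text
time: 3.25
tool_pos: [463.5, 288.1, 447.6]
tcp_rot: [3.139, 0.003, 2.854]
contact_force: [-0.1, 0.4, -3.1]
grip_width: 59.4
finger_force: 30.0
```

```bash
python3 - <<'E'
from h import *
p=np.load("tub.npy");c,s=np.cos(p[2]),np.sin(p[2])
tg=p[:2]+np.array([c,s])*-22
print(tg,togo([*tg,275]),tool()[1].as_matrix().round(3)[:2])
E
```

```text
[ 559.69056213 -145.62418779] [-214.7714187  -389.03654921   13.25656311] [[-0.959  0.284  0.004]
 [ 0.284  0.959  0.002]]
```

shift_gripper:
  rows:
    - [30, [-25, -45, -10], 0.18]
    - [30, [-50, -95, -25], 0.36]
    - [30, [-77, -145, -35], 0.54]
    - [30, [-105, -195, -35], 0.72]
    - [30, [-132, -245, -35], 0.9]

```text
time: 3.88
tool_pos: [520.5, 13.8, 477.9]
tcp_rot: [-3.138, -0.002, 1.948]
contact_force: [1.6, -0.3, -2.9]
grip_width: 59.5
finger_force: 30.0
```

shift_gripper:
  rows:
    - [30, [0, 0, 0], 0.18]
    - [30, [0, 0, 0], 0.36]
    - [30, [0, 0, 0], 0.54]
    - [30, [0, 0, 0], 0.592]
    - [30, [0, 0, 0], 0.592]

```text
time: 4.5
tool_pos: [520.5, 15.6, 478.1]
tcp_rot: [-3.137, 0.0, 1.362]
contact_force: [0.5, -0.5, -2.7]
grip_width: 59.7
finger_force: 30.0
```

```bash
python3 - <<'E'
from h import *
p=np.load("tub.npy");c,s=np.cos(p[2]),np.sin(p[2])
tg=p[:2]+np.array([c,s])*-22
print(togo([*tg,111]),tool()[1].as_matrix().round(3)[:2],[-s,c])
E
```

```text
[-149.48588495   73.48628466  207.85452548] [[ 0.207  0.978 -0.005]
 [ 0.978 -0.207  0.001]] [np.float64(0.9779848920365027), np.float64(-0.20867570761435109)]
```

shift_gripper:
  rows:
    - [30, [-50, 24, 0], 0]
    - [30, [-100, 49, 0], 0]
    - [30, [-140, 69, 0], 0]
    - [30, [-149, 73, 0], 0]
    - [30, [-149, 73, 0], 0]

```text
time: 5.12
tool_pos: [561.0, -145.5, 479.3]
tcp_rot: [-3.139, -0.001, 1.362]
contact_force: [0.3, -0.1, -2.5]
grip_width: 59.8
finger_force: 30.0
```

```bash
python3 - <<'E'
from h import *
p=np.load("tub.npy");c,s=np.cos(p[2]),np.sin(p[2])
M=np.array([[c,s,0],[-s,c,0],[0,0,1]])
S=optics.capture("scene");T=optics.capture("top")
ims=[]
for C,o in((S,(190,60)),(T,(290,160))):
    im=C["color"][:,:,::-1].copy();u=proj(C,np.array([[-85,105,145.],[-85,-105,145],[85,-105,145],[85,105,145],[-85,105,0],[-85,-105,0]])@M+[p[0],p[1],0])
    im=cv2.resize(im[o[1]:o[1]+225,o[0]:o[0]+160],None,fx=2.5,fy=2.5,interpolation=cv2.INTER_CUBIC)
    for q in (u-o)*2.5+1: cv2.circle(im,tuple(int(v) for v in q),3,(0,0,255),1)
    ims.append(im)
cv2.imwrite("pics/chk.png",np.hstack(ims)); print(togo([*(p[:2]+np.array([c,s])*-22),111]))
E
```

```text
[ -1.95217583  -0.37509574 210.21864018]
```

View pics/chk.png

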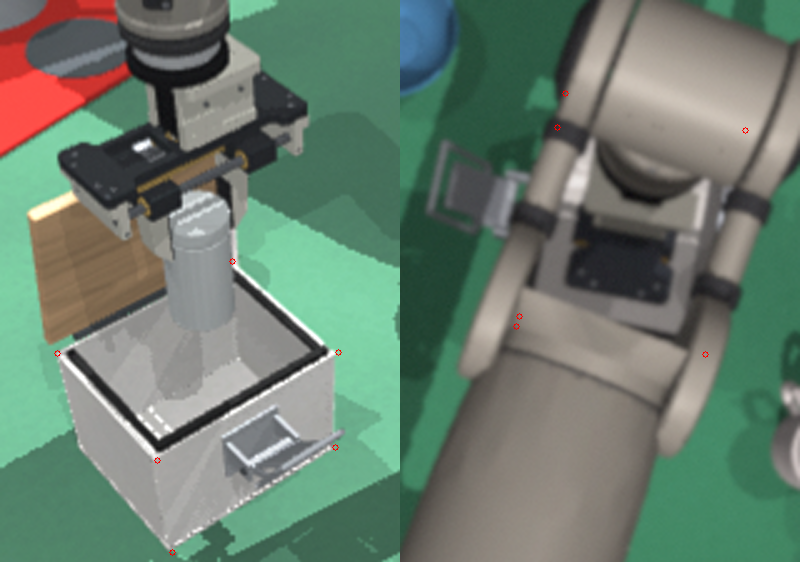

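The tin hangs upright over the tub (tin at (200,260) in the left half), clear of the lid and the rims. Lowering it stepwise.

shift_gripper:
  rows:
    - [30, [-2, 0, 50], 0]
    - [30, [-2, 0, 100], 0]
    - [30, [-2, 0, 140], 0]
    - [30, [-2, 0, 150], 0]

```text
time: 5.72
tool_pos: [559.9, -145.6, 328.5]
tcp_rot: [-3.137, -0.001, 1.364]
contact_force: [-0.7, -1.0, -2.9]
grip_width: 59.7
finger_force: 30.0
```

shift_gripper:
  rows:
    - [30, [0, 0, 25], 0]
    - [30, [0, 0, 45], 0]
    - [30, [0, 0, 56], 0]
    - [30, [0, 0, 56], 0]

```text
time: 6.22
tool_pos: [560.8, -146.8, 275.2]
tcp_rot: [3.141, -0.0, 1.362]
contact_force: [-0.6, -0.5, -2.3]
grip_width: 59.2
finger_force: 30.0
```

```bash
python3 - <<'E'
from h import *
print(togo([559.7,-145.6,111]))
E
```

```text
[ 0.9634016  -1.3462666   5.18643496]
```

shift_gripper:
  rows:
    - [30, [0, 0, 4], 0]
    - [30, [0, 0, 6], 0]
    - [30, [0, 0, 6], 0]

```text
time: 6.6
tool_pos: [560.6, -147.2, 268.9]
tcp_rot: [3.141, -0.0, 1.362]
contact_force: [0.1, -0.2, -2.2]
grip_width: 59.5
finger_force: 30.0
```

```bash
python3 - <<'E'
from h import *
print(togo([559.7,-145.6,108])[2])
E
```

```text
1.917721046995262
```

shift_gripper:
  rows:
    - [30, [0, 0, 2], 0]
    - [30, [0, 0, 2], 0]

```text
time: 6.85
tool_pos: [560.5, -147.2, 266.6]
tcp_rot: [-3.141, -0.0, 1.362]
contact_force: [-0.3, -0.4, -3.4]
grip_width: 59.5
finger_force: 30.0
```

shift_gripper:
  rows:
    - [92, [0, 0, 0], 0]
    - [92, [0, 0, 0], 0]
    - [92, [0, 0, 0], 0]
    - [92, [0, 0, 0], 0]

```text
time: 7.35
tool_pos: [560.6, -147.2, 266.8]
tcp_rot: [3.141, -0.0, 1.362]
contact_force: [0.1, -0.0, -0.1]
grip_width: 91.5
finger_force: 0.0
```

shift_gripper:
  rows:
    - [92, [0, 0, -20], 0]
    - [92, [0, 0, -80], 0]
    - [92, [0, 0, -140], 0]
    - [92, [0, 0, -200], 0]
    - [92, [0, 0, -235], 0]

```text
time: 7.98
tool_pos: [560.2, -147.0, 505.5]
tcp_rot: [3.137, 0.001, 1.362]
contact_force: [0.9, -0.4, -0.8]
grip_width: 91.9
finger_force: 0.0
```

```bash
python3 - <<'E'
from h import *
c=optics.capture("wrist");a=c["color"][:,:,::-1];b=optics.capture("scene")["color"][100:285,190:340,::-1]
cv2.imwrite("pics/rel.png",np.hstack([cv2.resize(a,(400,300)),cv2.resize(b,(243,300))]))
p=np.load("tub.npy");M=np.array([[np.cos(p[2]),np.sin(p[2]),0],[-np.sin(p[2]),np.cos(p[2]),0],[0,0,1]])
# targets in tub frame -> grasp pt (tip = grasp-19)
for X in ([125,0,420],[125,0,305],): print(X,togo(np.array(X,float)@M+[p[0],p[1],0]))
E
```

```text
[125, 0, 420] [-145.58257311   -1.91107221  -72.13800774]
[125, 0, 305] [-145.4063938    -2.94480179   42.85721113]
```

View pics/rel.png

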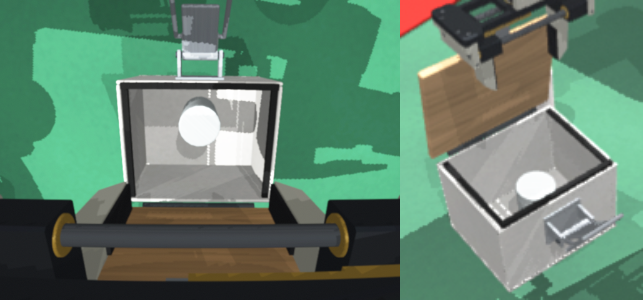

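The tin stands upright in the tub (wrist view (200,122)). Now I'll close the fingers and go over and behind the lid.

shift_gripper:
  rows:
    - [0, [0, 0, -50], 0]
    - [0, [-50, 0, -60], 0]
    - [0, [-100, 0, -60], 0]
    - [0, [-146, -2, -60], 0]
    - [0, [-156, -2, -60], 0]

```text
time: 8.7
tool_pos: [525.5, -302.1, 559.8]
tcp_rot: [-3.139, -0.001, 1.358]
contact_force: [0.0, 0.3, -0.2]
grip_width: 46.1
finger_force: 0.0
```

shift_gripper:
  rows:
    - [0, [0, 0, 30], 0]
    - [0, [0, 0, 70], 0]
    - [0, [0, 0, 82], 0]
    - [0, [0, 0, 82], 0]

```text
time: 9.2
tool_pos: [526.5, -298.9, 479.4]
tcp_rot: [-3.14, -0.001, 1.362]
contact_force: [1.2, -0.8, 0.1]
grip_width: 6.3
finger_force: 0.0
```

```bash
python3 - <<'E'
from h import *
p=np.load("tub.npy");M=np.array([[np.cos(p[2]),np.sin(p[2]),0],[-np.sin(p[2]),np.cos(p[2]),0],[0,0,1]])
t,R=tool();print("tip in tub",(t+R.apply([0,0,178])-[p[0],p[1],0])@M.T)
E
```

```text
tip in tub [134.71874307  -0.66269651 301.44548778]
```

shift_gripper:
  rows:
    - [0, [40, 1, 0], 0]
    - [0, [60, 1, 4], 0]
    - [0, [80, 1, 10], 0]
    - [0, [95, 1, 16], 0]
    - [0, [106, 1, 21], 0]

```text
time: 9.82
tool_pos: [549.4, -195.2, 458.3]
tcp_rot: [3.142, -0.0, 1.362]
contact_force: [1.1, -1.4, 0.7]
grip_width: 0.2
finger_force: 0.8
```

shift_gripper:
  rows:
    - [0, [13, 0, 8], 0]
    - [0, [25, 0, 16], 0]
    - [0, [36, 0, 27], 0]
    - [0, [46, 0, 38], 0]
    - [0, [46, 0, 38], 0]

```text
time: 10.45
tool_pos: [558.7, -150.0, 419.3]
tcp_rot: [-3.139, -0.001, 1.363]
contact_force: [-0.3, 0.5, -0.6]
grip_width: 0.1
finger_force: 0.0
```

```bash
python3 - <<'E'
from h import *
p=np.load("tub.npy");M=np.array([[np.cos(p[2]),np.sin(p[2]),0],[-np.sin(p[2]),np.cos(p[2]),0],[0,0,1]])
t,R=tool();print("tip in tub",(t+R.apply([0,0,178])-[p[0],p[1],0])@M.T)
b=optics.capture("scene")["color"][:300,150:450,::-1]
cv2.imwrite("pics/lid.png",cv2.resize(b,(500,500)))
E
```

```text
tip in tub [-17.66267287  -0.59508557 241.25519557]
```

View pics/lid.png

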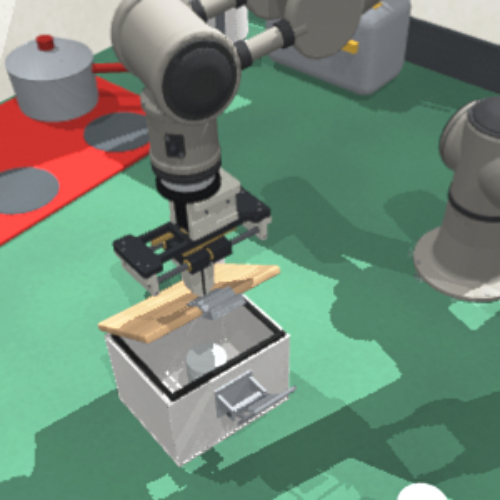

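The lid follows the fingers and is about half shut (catch at (220,303)). Continuing down the arc.

shift_gripper:
  rows:
    - [0, [9, 0, 12], 0]
    - [0, [16, 0, 24], 0]
    - [0, [22, 0, 38], 0]
    - [0, [27, 0, 52], 0]
    - [0, [30, 0, 65], 0]

```text
time: 11.12
tool_pos: [564.9, -121.1, 354.5]
tcp_rot: [-3.141, -0.0, 1.362]
contact_force: [-0.4, -0.5, 1.1]
grip_width: 0.5
finger_force: 0.3
```

shift_gripper:
  rows:
    - [0, [2, 0, 8], 0]
    - [0, [2, 0, 13], 0]
    - [0, [2, 0, 15], 0]
    - [0, [2, 0, 15], 0]

```text
time: 11.62
tool_pos: [565.3, -119.5, 341.4]
tcp_rot: [3.141, -0.0, 1.362]
contact_force: [-1.1, 1.2, 2.5]
grip_width: 0.5
finger_force: 1.4
```

shift_gripper:
  rows:
    - [0, [0, 0, 2], 0]
    - [0, [0, 0, 3], 0]
    - [0, [0, 0, 3], 0]

```text
time: 12.0
tool_pos: [565.2, -119.4, 339.9]
tcp_rot: [3.14, -0.0, 1.362]
contact_force: [-5.1, 3.2, 13.5]
grip_width: 0.4
finger_force: 6.8
```

shift_gripper:
  rows:
    - [0, [0, 0, -40], 0]
    - [0, [0, 0, -90], 0]
    - [0, [0, 0, -130], 0]
    - [0, [0, 0, -130], 0]

```text
time: 12.5
tool_pos: [565.5, -119.8, 471.5]
tcp_rot: [3.134, 0.001, 1.362]
contact_force: [-0.3, -0.8, -0.6]
grip_width: 0.6
finger_force: 0.0
```

```bash
python3 - <<'E'
from h import *
p=np.load("tub.npy");M=np.array([[np.cos(p[2]),np.sin(p[2]),0],[-np.sin(p[2]),np.cos(p[2]),0],[0,0,1]])
t,R=tool();print("tip in tub",(t+R.apply([0,0,178])-[p[0],p[1],0])@M.T)
S=optics.capture("scene");W=optics.capture("wrist")
a=cv2.resize(S["color"][160:280,210:340,::-1],None,fx=3,fy=3,interpolation=cv2.INTER_CUBIC)
b=W["color"][0:360,160:480,::-1]
cv2.imwrite("pics/latch.png",np.hstack([a,b]))
X=np.array([[-105,0,157],[-135,0,116],[-175,-32,182],[-175,32,182],[-172,0,151],[-117,0,100.]])@M+[p[0],p[1],0]
print((proj(S,X)-[210,160])*3,proj(W,X)-[160,0]+[390,0])
E
```

```text
tip in tub [-48.21886369   1.69973296 293.48194699]
[[255.97597181 188.31170302]
 [281.61958586 246.25293563]
 [348.71418268 200.53716292]
 [279.62241836 243.88257018]
 [312.02561297 246.59528973]
 [267.7311446  245.27375966]] [[547.32269536 142.99492398]
 [547.45422971  96.84088103]
 [491.19052846  23.27133458]
 [603.22269127  23.51978645]
 [547.35197193  36.54706827]
 [547.49377873 120.75013851]]
```

View pics/latch.png

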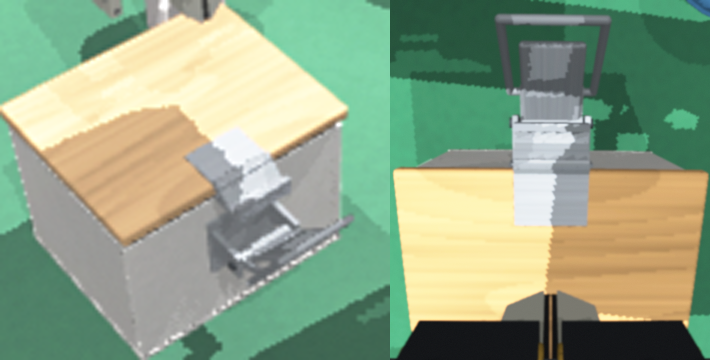

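The lid is down on its seal. The loop's bar shows in the wrist view at (497–608, 19), and its right end in the scene crop at (352,218). Triangulating the bar now.

```bash
python3 - <<'E'
from h import *
p=np.load("tub.npy");M=np.array([[np.cos(p[2]),np.sin(p[2]),0],[-np.sin(p[2]),np.cos(p[2]),0],[0,0,1]])
S=optics.capture("scene");W=optics.capture("wrist")
for w,s in(((267,19),(352,218)),((378,19),(283,263)),((287,43),None)):
    o,d=ray(W,*w)
    for z in (150,165,180): print(z,((onz(W,*w,z)-[p[0],p[1],0])@M.T).round(0)[:2],end=' ')
    if s:
        q=tri([(W,*w),(S,210+s[0]/3,160+s[1]/3)]);print("tri",((q-[p[0],p[1],0])@M.T).round(1), (proj(S,q)-[210,160])*3-s,proj(W,q)-w)
    print()
# catch lid-front check in scene & wrist: lid front edge corners
X=np.array([[-90,-107,160],[-90,107,160.]])@M+[p[0],p[1],0]
print((proj(S,X)-[210,160])*3,proj(W,X)+[230,0])
E
```

```text
150 [-183.  -34.] 165 [-180.  -32.] 180 [-177.  -30.] tri [-179.7  -31.6  166.9] [[ 0.06122297 -0.01562134]] [[0.06910875 0.04229027]]

150 [-183.   37.] 165 [-180.   35.] 180 [-178.   33.] tri [-180.2   34.1  166.9] [[-0.81203711  0.02913709]] [[-0.75360756 -0.63576775]]

150 [-168.  -21.] 165 [-166.  -20.] 180 [-165.  -19.] 
[[351.08337066 110.65303557]
 [126.91854223 243.45552489]] [[391.15280534 167.23447389]
 [708.58392324 167.87756588]]
```

shift_gripper:
  rows:
    - [0, [50, 0, 0], 0]
    - [0, [105, 0, 0], 0]
    - [0, [150, 0, 0], 0]
    - [0, [169, 0, 0], 0]
    - [0, [169, 0, 0], 0]

```text
time: 13.32
tool_pos: [600.6, 46.4, 466.6]
tcp_rot: [-3.14, 0.001, 1.364]
contact_force: [0.6, -0.9, 0.8]
grip_width: 0.4
finger_force: 0.0
```

shift_gripper:
  rows:
    - [0, [0, 0, 40], 0]
    - [0, [0, 0, 90], 0]
    - [0, [0, 0, 122], 0]
    - [0, [0, 0, 125], 0]
    - [0, [0, 0, 125], 0]

```text
time: 13.95
tool_pos: [600.8, 44.7, 343.8]
tcp_rot: [3.14, -0.0, 1.361]
contact_force: [1.0, 0.3, 0.6]
grip_width: 0.4
finger_force: 0.0
```

```bash
python3 - <<'E'
from h import *
p=np.load("tub.npy");M=np.array([[np.cos(p[2]),np.sin(p[2]),0],[-np.sin(p[2]),np.cos(p[2]),0],[0,0,1]])
t,R=tool();print("tip in tub",(t+R.apply([0,0,178])-[p[0],p[1],0])@M.T)
S=optics.capture("scene");W=optics.capture("wrist")
a=cv2.resize(S["color"][140:280,230:380,::-1],None,fx=3,fy=3,interpolation=cv2.INTER_CUBIC)
b=cv2.resize(W["color"][:,:,::-1],None,fx=.54,fy=.875)
cv2.imwrite("pics/latch2.png",np.hstack([a,b[:420]]))
E
```

```text
tip in tub [-216.67196487    0.75566567  165.83475439]
```

View pics/latch2.png

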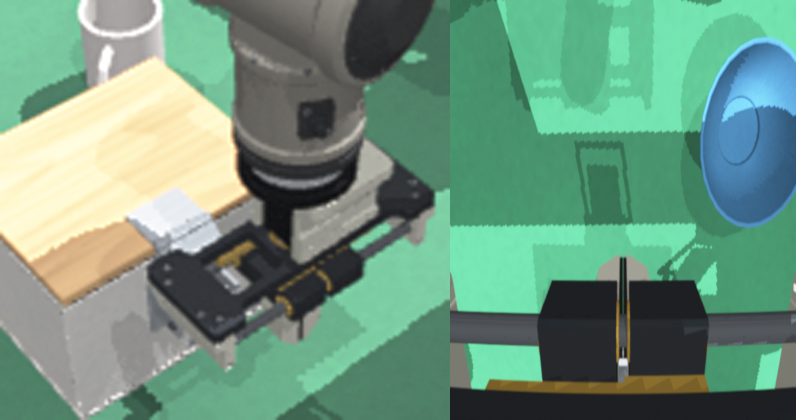

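All picture views are used, so from here I go by numbers. The last one shows the fingers just outside the loop and clear of the bowl.

shift_gripper:
  rows:
    - [0, [-20, 1, 0], 0]
    - [0, [-35, 1, 0], 0]
    - [0, [-50, 1, -4], 0]
    - [0, [-60, 1, -8], 0]

```text
time: 14.55
tool_pos: [588.7, -14.5, 351.2]
tcp_rot: [3.141, -0.0, 1.361]
contact_force: [0.1, -0.6, -0.0]
grip_width: 0.4
finger_force: 0.0
```

shift_gripper:
  rows:
    - [0, [-10, 0, -2], 0]
    - [0, [-20, 0, -4], 0]
    - [0, [-28, 0, -4], 0]
    - [0, [-33, 0, -4], 0]
    - [0, [-33, 0, -4], 0]

```text
time: 15.18
tool_pos: [582.1, -45.7, 354.6]
tcp_rot: [-3.141, -0.0, 1.361]
contact_force: [0.4, 0.0, -1.0]
grip_width: 0.2
finger_force: 0.0
```

```bash
python3 - <<'E'
from h import *
p=np.load("tub.npy");M=np.array([[np.cos(p[2]),np.sin(p[2]),0],[-np.sin(p[2]),np.cos(p[2]),0],[0,0,1]])
t,R=tool();print("tip in tub",(t+R.apply([0,0,178])-[p[0],p[1],0])@M.T)
E
```

```text
tip in tub [-124.43993066    1.00232418  176.56786858]
```

shift_gripper:
  rows:
    - [0, [5, 0, 0], 0]
    - [0, [5, 0, -50], 0]
    - [0, [-30, 0, -100], 0]
    - [0, [-76, 1, -117], 0]
    - [0, [-76, 1, -117], 0]

```text
time: 15.8
tool_pos: [567.0, -121.8, 473.4]
tcp_rot: [3.138, 0.001, 1.359]
contact_force: [0.1, -0.2, 0.9]
grip_width: 0.8
finger_force: 0.0
```

```bash
python3 - <<'E'
from h import *
p=np.load("tub.npy");M=np.array([[np.cos(p[2]),np.sin(p[2]),0],[-np.sin(p[2]),np.cos(p[2]),0],[0,0,1]])
old=cv2.imread("pics/latch.png")[:,390:]
W=optics.capture("wrist");new=W["color"][:360,160:480,::-1];cv2.imwrite("pics/new.png",new)
g=lambda a:cv2.cvtColor(np.ascontiguousarray(a),cv2.COLOR_BGR2GRAY).astype(int)
print(tool()[0])
# column profile down the centre line(s)
for x0,x1 in((150,170),(128,134),(190,196)): 
    print((x0,x1));print(" old",g(old)[4:200:4,x0:x1].mean(1).round().astype(int));print(" new",g(new)[4:200:4,x0:x1].mean(1).round().astype(int))
X=np.array([[-118,0,163],[-105,0,158],[-100,0,172],[-90,0,172],[-105,0,190]])@M+[p[0],p[1],0]
print(proj(W,X)-[160,0])
d=np.abs(g(old)-g(new))>40
print(''.join('\n'+''.join('#' if v else '.' for v in r) for r in cv2.resize(d[:200].astype(np.float32),(80,50),interpolation=cv2.INTER_AREA)>.4))
E
```

```text
[ 567.20312072 -120.4699658   472.0684782 ]
(150, 170)
 old [ 69  68  69 152 160 101  68  68  69  74 127 132 126 125 125 125 124 124
 124  94  86  86 129 168 148 148 148 149 149 202 218 216 195 234 236 211
 209 210 203 205 186 171 166 226 222 222 219 211 222]
 new [ 68  68  68  69  68  68  68  68  68 115 145 126 125 125 125 125 124 124
 112  86  86  99 164 148 148 148 148 149 153 176 217 193 232 232 198 196
 161 209 178 189 160 162 212 220 214 209 210 209 204]
(128, 134)
 old [ 69  69  70 157 156  86  68  69  69  72 104  84  81  79  79  78  78  76
  76  76  76  92 173 156 155 156 157 156 127 128 202 215 192 196 210 193
 192 193 197 197 204 195 189 236 239 238 237 236 239]
 new [ 69  69  69  69  68  69  69  69  68 114 114  87  88  87  86  86  86  85
  84  84  83 116 162 161 149 136 110 127 136 167 214 199 196 207 196 194
 176 217 176 207 197 184 236 239 237 236 236 239 239]
(190, 196)
 old [140  90  90 136 154  80  90  90  89  88 115  94  87  86 
[... 3844 characters left out ...]
###.........#.......................................
##############################...................###########......############..
..............................................................................#.
.........................................#....................................##
..............................................................................##
..............................................................................#.
..............................................................................#.
.............................................................................##.
........................................#....................................##.
```

The bar has left its old place and its arms now end at the ramp. Next, the lever.

shift_gripper:
  rows:
    - [0, [40, 0, 0], 0]
    - [0, [80, 0, 0], 0]
    - [0, [106, 0, 30], 0]
    - [0, [107, 0, 80], 0]
    - [0, [107, 0, 120], 0]

```text
time: 16.48
tool_pos: [589.0, -12.9, 348.8]
tcp_rot: [-3.139, -0.0, 1.364]
contact_force: [0.1, 0.6, 0.3]
grip_width: 0.5
finger_force: 0.0
```

shift_gripper:
  rows:
    - [0, [0, 0, 0], 0]

```text
time: 16.6
tool_pos: [588.7, -13.6, 347.9]
tcp_rot: [-3.133, -0.0, 1.363]
contact_force: [-0.3, 0.1, 0.4]
grip_width: 0.4
finger_force: 0.0
```

```bash
cat >> h.py <<'E'
def tip():
    p=np.load("tub.npy");M=np.array([[np.cos(p[2]),np.sin(p[2]),0],[-np.sin(p[2]),np.cos(p[2]),0],[0,0,1]])
    t,R=tool();return ((t+R.apply([0,0,178])-[p[0],p[1],0])@M.T).round(1)
E
python3 -c "
from h import *
print(tip())"
```

```text
[-157.1   -0.8  169.9]
```

shift_gripper:
  rows:
    - [0, [0, 2, 14], 0]
    - [0, [3, 2, 30], 0]
    - [0, [7, 2, 39], 0]

```text
time: 16.98
tool_pos: [593.0, -8.7, 312.3]
tcp_rot: [3.141, -0.0, 1.362]
contact_force: [-0.3, -0.3, 1.3]
grip_width: 0.4
finger_force: 0.4
```

shift_gripper:
  rows:
    - [0, [2, 0, 5], 0]
    - [0, [4, 0, 9], 0]
    - [0, [4, 0, 9], 0]

```text
time: 17.35
tool_pos: [593.8, -4.9, 303.6]
tcp_rot: [-3.141, -0.0, 1.362]
contact_force: [-0.7, 1.4, 0.1]
grip_width: 0.4
finger_force: 0.0
```

```bash
python3 -c "
from h import *
print(tip())"
```

```text
[-166.8    3.9  125.6]
```

shift_gripper:
  rows:
    - [0, [4, -1, 8], 0]
    - [0, [7, -2, 16], 0]
    - [0, [9, -2, 22], 0]
    - [0, [9, -2, 22], 0]

```text
time: 17.85
tool_pos: [593.6, 4.5, 281.0]
tcp_rot: [-3.14, -0.0, 1.362]
contact_force: [-0.7, -0.3, 0.3]
grip_width: 0.4
finger_force: 0.0
```

```bash
python3 -c "
from h import *
print(tip())"
```

```text
[-175.9    1.6  103. ]
```

shift_gripper:
  rows:
    - [0, [4, 0, 5], 0]
    - [0, [8, 0, 11], 0]
    - [0, [12, 0, 18], 0]
    - [0, [12, 0, 18], 0]

```text
time: 18.35
tool_pos: [596.1, 16.6, 262.9]
tcp_rot: [-3.141, -0.001, 1.362]
contact_force: [0.6, 0.3, 0.2]
grip_width: 0.1
finger_force: 0.4
```

```bash
python3 -c "
from h import *
print(tip())"
```

```text
[-188.4    1.6   84.9]
```

shift_gripper:
  rows:
    - [0, [-3, 0, 6], 0]
    - [0, [-7, 0, 12], 0]
    - [0, [-7, 0, 12], 0]

```text
time: 18.73
tool_pos: [594.5, 8.7, 250.9]
tcp_rot: [-3.14, 0.0, 1.361]
contact_force: [-0.4, 0.2, 0.8]
grip_width: 0.4
finger_force: 0.2
```

```bash
python3 -c "
from h import *
print(tip())"
```

```text
[-180.1    1.6   72.9]
```

shift_gripper:
  rows:
    - [0, [-4, 0, 3], 0]
    - [0, [-8, 0, 6], 0]
    - [0, [-8, 0, 6], 0]

```text
time: 19.1
tool_pos: [592.9, 0.8, 245.4]
tcp_rot: [-3.141, 0.0, 1.361]
contact_force: [0.4, 0.3, 1.0]
grip_width: 0.3
finger_force: 0.2
```

```bash
python3 -c "
from h import *
print(tip())"
```

```text
[-172.1    1.8   67.4]
```

shift_gripper:
  rows:
    - [0, [25, 0, 0], 0]
    - [0, [50, 0, 0], 0]
    - [0, [50, 0, -50], 0]
    - [0, [50, 0, -110], 0]
    - [0, [50, 0, -170], 0]

```text
time: 19.73
tool_pos: [603.1, 50.0, 417.3]
tcp_rot: [-3.141, 0.001, 1.362]
contact_force: [2.5, -0.2, 0.8]
grip_width: 0.2
finger_force: 0.0
```

shift_gripper:
  rows:
    - [0, [-40, 0, -40], 0]
    - [0, [-90, 0, -57], 0]
    - [0, [-140, 0, -57], 0]
    - [0, [-173, 0, -57], 0]
    - [0, [-173, 0, -57], 0]

```text
time: 20.35
tool_pos: [566.9, -121.4, 472.5]
tcp_rot: [-3.141, 0.001, 1.358]
contact_force: [-1.3, -0.1, 0.7]
grip_width: 0.5
finger_force: 0.0
```

```bash
python3 - <<'E'
from h import *
old=cv2.imread("pics/new.png")
print(tip(),tool()[0])
W=optics.capture("wrist");new=W["color"][:360,160:480,::-1];cv2.imwrite("pics/new2.png",new)
g=lambda a:cv2.cvtColor(np.ascontiguousarray(a),cv2.COLOR_BGR2GRAY)
def asc(a,w=96,h=56):
    s=" .:-=+*#%@";a=cv2.resize(a,(w,h),interpolation=cv2.INTER_AREA);return '\n'.join(''.join(s[int(v)*10//256] for v in r) for r in a)
print(asc(g(old)[:190,90:220],87,60));print();print(asc(g(new)[:190,90:220],87,60))
E
```

```text
[-47.    1.9 294.5] [ 566.8924316  -121.44249509  472.54056138]
::::::::::::::::::::::::::::::::::::--::::-------======++++++++++++++++++++++++++++++++
::::::::::::::::::::::::::::::::::::::::::::::::::::::-----========++++=+++++++++++++++
:::::::::::::::::::::::::::::::::::::::::::::::::::::::----------------------====++====
::::::::::::::::::::::::::::::::::::::::::::::::::::::::-------------------------------
:::::::::::::::::::::::::::::::::::::::::::::::::::::::--------------------------------
:::::::::::::::::::::::::::::::::::::::::::::::::::::::--------------------------------
::::::::::::::::::::::::::::::::::::::::::::::::::::::::-------------------------------
::::::::::::::::::::::::::::::::::::::::::::::::::::::::-------------------------------
:::::::::::::::::::::::::::::::::::::::::::::::
[... 9109 characters left out ...]
##################################################*++==================++++++++=====
@@@@@@@@@@@@@@@@@@@@@@%%%%%%%%%%%%%%%%%%%%%%%%%%%%%%%%%##*+++++++++++++****************
@@@@@@@@@@@@@@@@@@@@@@@@@@@@@@@@@@@@@@@@@@@@@@@@@@@@@@@%*******************************
@@@@@@@@@@@@@@@@@@@@@@@@@@@@@@@@@@@@@@@@@@@@@@@@@@@@@@@%#******************************
@@@@@@@@@@@@@@@@@@@@@@@@@@@@@@@@@@@@@@@@@@@@@@@@@@@@@@%#*******************************
@%@@@@@@@@@@@@@@@@@@@@@@@@@@@@@@@@@@@@@@@@@@@@@@@@@@@@%#*******************************
@@@@@@@@@@@@@@@@@@@@@@@@@@@@@@@@@@@@@@@@@@@@@@@@@@@@@%#********************************
@@@@@@@@@@@@@@@@@@@@@@@@@@@@@@@@@@@@@@@@@@@@@@@@@@@@@%#********************************
```

The bar now lies in the groove (row 42, between the lip at row 38 and the ramp) and the lever has come partway down. Estimating its angle.

```bash
python3 - <<'E'
from h import *
p=np.load("tub.npy");M=np.array([[np.cos(p[2]),np.sin(p[2]),0],[-np.sin(p[2]),np.cos(p[2]),0],[0,0,1]])
W=optics.capture("wrist")
for e in(.8,.3,0,-.2,-.3,-.4,-.5,-.6,-.7,-.8,-.9,-1.17):
    d=np.array([-np.cos(e),0,np.sin(e)]);X=np.array([-117,0,100])+75*d+np.array([[0,-22,0],[0,22,0]])
    q=proj(W,X@M+[p[0],p[1],0])-[160,0];print(e,q.round(0).tolist(),"contact",(np.array([-117,100])+65*d[[0,2]]+3*np.array([np.sin(e),np.cos(e)])).round())
E
```

```text
0.8 [[122.0, 42.0], [190.0, 42.0]] contact [-160.  149.]
0.3 [[125.0, 19.0], [188.0, 18.0]] contact [-178.  122.]
0 [[127.0, 19.0], [186.0, 19.0]] contact [-182.  103.]
-0.2 [[129.0, 25.0], [185.0, 25.0]] contact [-181.   90.]
-0.3 [[129.0, 29.0], [184.0, 29.0]] contact [-180.   84.]
-0.4 [[130.0, 33.0], [184.0, 33.0]] contact [-178.   77.]
-0.5 [[131.0, 39.0], [183.0, 39.0]] contact [-175.   71.]
-0.6 [[131.0, 45.0], [183.0, 45.0]] contact [-172.   66.]
-0.7 [[132.0, 51.0], [182.0, 51.0]] contact [-169.   60.]
-0.8 [[132.0, 58.0], [182.0, 58.0]] contact [-164.   55.]
-0.9 [[133.0, 65.0], [182.0, 65.0]] contact [-160.   51.]
-1.17 [[134.0, 86.0], [181.0, 86.0]] contact [-145.   41.]
```

shift_gripper:
  rows:
    - [0, [50, 0, 0], 0]
    - [0, [105, 0, 0], 0]
    - [0, [150, 0, 30], 0]
    - [0, [173, 0, 80], 0]
    - [0, [173, 0, 140], 0]

```text
time: 21.08
tool_pos: [603.5, 54.0, 332.1]
tcp_rot: [3.139, -0.001, 1.367]
contact_force: [0.3, -0.2, -0.4]
grip_width: 0.4
finger_force: 0.0
```

shift_gripper:
  rows:
    - [0, [0, 0, 50], 0]
    - [0, [0, 0, 85], 0]
    - [0, [-10, 0, 92], 0]
    - [0, [-30, 0, 92], 0]
    - [0, [-40, 0, 92], 0]

```text
time: 21.7
tool_pos: [595.4, 9.5, 242.6]
tcp_rot: [3.138, -0.0, 1.361]
contact_force: [-0.3, 0.9, 0.7]
grip_width: 0.3
finger_force: 0.0
```

```bash
python3 -c "
from h import *
print(tip())"
```

```text
[-181.2    3.1   64.6]
```

shift_gripper:
  rows:
    - [0, [-6, 0, 3], 0]
    - [0, [-11, 0, 7], 0]
    - [0, [-11, 0, 7], 0]

```text
time: 22.08
tool_pos: [592.7, 0.0, 233.6]
tcp_rot: [-3.141, 0.0, 1.361]
contact_force: [0.4, 0.5, -0.1]
grip_width: 0.3
finger_force: 0.0
```

```bash
python3 -c "
from h import *
print(tip())"
```

```text
[-171.3    1.8   55.6]
```

shift_gripper:
  rows:
    - [0, [-4, 0, 1], 0]
    - [0, [-7, 0, 3], 0]
    - [0, [-7, 0, 3], 0]

```text
time: 22.45
tool_pos: [591.3, -6.7, 230.4]
tcp_rot: [-3.141, 0.0, 1.362]
contact_force: [-0.1, 0.4, 0.3]
grip_width: 0.4
finger_force: 0.0
```

shift_gripper:
  rows:
    - [0, [-3, 0, 1], 0]
    - [0, [-6, 0, 2], 0]
    - [0, [-6, 0, 2], 0]

```text
time: 22.82
tool_pos: [590.1, -12.7, 228.6]
tcp_rot: [-3.141, -0.0, 1.361]
contact_force: [0.6, 0.2, 0.3]
grip_width: 0.3
finger_force: 0.0
```

```bash
python3 -c "
from h import *
print(tip())"
```

```text
[-158.4    2.    50.6]
```

shift_gripper:
  rows:
    - [0, [25, 0, 0], 0]
    - [0, [60, 0, 0], 0]
    - [0, [60, 0, -60], 0]
    - [0, [60, 0, -120], 0]
    - [0, [60, 0, -180], 0]

```text
time: 23.45
tool_pos: [602.3, 46.5, 410.6]
tcp_rot: [-3.142, -0.0, 1.362]
contact_force: [0.9, -0.5, 0.4]
grip_width: 0.5
finger_force: 0.0
```

shift_gripper:
  rows:
    - [0, [-40, 0, -40], 0]
    - [0, [-90, 0, -64], 0]
    - [0, [-140, 0, -64], 0]
    - [0, [-171, 0, -64], 0]
    - [0, [-171, 0, -64], 0]

```text
time: 24.08
tool_pos: [566.6, -123.0, 472.7]
tcp_rot: [-3.142, 0.0, 1.358]
contact_force: [0.4, 1.4, -0.2]
grip_width: 1.0
finger_force: 0.0
```

```bash
python3 - <<'E'
from h import *
print(tip(),tool()[0])
W=optics.capture("wrist");new=W["color"][:360,160:480,::-1];cv2.imwrite("pics/new3.png",new)
g=lambda a:cv2.cvtColor(np.ascontiguousarray(a),cv2.COLOR_BGR2GRAY)
def asc(a,w=96,h=56):
    s=" .:-=+*#%@";a=cv2.resize(a,(w,h),interpolation=cv2.INTER_AREA);return '\n'.join(''.join(s[int(v)*10//256] for v in r) for r in a)
print(asc(g(new)[:190,90:220],87,60))
E
```

```text
[-45.6   2.  294.7] [ 566.59575556 -122.96938132  472.72591774]
::::::::::::::::-------------------::::::::::::--------===+++++++++++++++++++++++++++++
::::::::::::::::-------------------:::::::::::::::::::::---==----=======++++==+++++++++
:::::::::::::::::------------------::::::::::::::::::::::-------------------------=====
:::::::::::::::::------------------::::::::::::::::::::::------------------------------
:::::::::::::::::------------------:::::::::::::::::::::-------------------------------
:::::::::::::::::------------------::::::::::::::::::::::------------------------------
::::::::::::::::::::----::----:::::::::::::::::::::::::::------------------------------
::::::::::::::::::::::::::::::::::::::::::::::::::::::::-------------------------------
:::::::::::::::::::::::::::::::::::::::::::::::::::
[... 3824 characters left out ...]
%%%%%%%%%%%%%%%%%%%%###############################*++++++++++++++++++++++++++++++++
@@@@@@@@@@@@@@@@@@@@@@@@@@@@@@@@@@@@@@@@@@@@@@@@@@@@@@%#*******************************
@@@@@@@@@@@@@@@@@@@@@@@@@@@@@@@@@@@@@@@@@@@@@@@@@@@@@@%********************************
@@@@@@@@@@@@@@@@@@@@@@@@@@@@@@@@@@@@@@@@@@@@@@@@@@@@@%#********************************
@@@@@@@@@@@@@@@@@@@@@%@@@@@@@@@@@@@@@@@@@@@@@@@@@@@@@%#********************************
@@@@@@@@@@@@@@@@@@@@@%@@@@@@@@@@@@@@@@@@@@@@@@@@@@@@%##********************************
@@@@@@@@@@@@@@@@@@@@@@@@@@@@@@@@@@@@@@@@@@@@@@@@@@@@%#*********************************
@@@@@@@@@@@@@@@@@@@@@@@@@@@@@@@@@@@@@@@@@@@@@@@@@@@@@%#********************************
```

The lever tip is now at v≈84, which puts the lever at about 0.02 (closed), and the bar is in the groove. I'll probe the lid height gently to confirm the clamping.

shift_gripper:
  rows:
    - [0, [0, 0, 50], 0]
    - [0, [0, 0, 100], 0]
    - [0, [0, 0, 128], 0]
    - [0, [0, 0, 132], 0]
    - [0, [0, 0, 132], 0]

```text
time: 24.75
tool_pos: [567.6, -120.3, 341.6]
tcp_rot: [3.141, -0.0, 1.363]
contact_force: [-0.4, -0.8, 0.3]
grip_width: 0.4
finger_force: 0.0
```

shift_gripper:
  rows:
    - [0, [0, 0, 1], 0]
    - [0, [0, 0, 1], 0]

```text
time: 25.0
tool_pos: [567.3, -120.9, 340.7]
tcp_rot: [3.14, 0.0, 1.362]
contact_force: [0.0, 0.2, 0.2]
grip_width: 0.4
finger_force: 0.0
```

shift_gripper:
  rows:
    - [0, [0, 0, 1], 0]
    - [0, [0, 0, 1], 0]

```text
time: 25.25
tool_pos: [567.1, -121.0, 338.8]
tcp_rot: [3.141, -0.0, 1.362]
contact_force: [-0.3, 1.2, 0.4]
grip_width: 0.4
finger_force: 0.0
```

```bash
python3 -c "
from h import *
print(tip())"
```

```text
[-47.6   2.1 160.8]
```

No contact down to 160.8 mm, where the unclamped lid met the fingers at 163.4 mm, so it is clamped. Retreating and handing in.

shift_gripper:
  rows:
    - [0, [0, 0, -50], 0]
    - [0, [0, 0, -110], 0]
    - [0, [0, 0, -150], 0]
    - [0, [0, 0, -150], 0]
    - [0, [0, 0, -150], 0]

```text
time: 25.88
tool_pos: [567.0, -121.0, 487.7]
tcp_rot: [-3.14, -0.0, 1.362]
contact_force: [-0.6, 0.3, -0.6]
grip_width: 0.1
finger_force: 0.0
```

```bash
python3 -c "
from plant import bot, optics, probe_bus, close_job
print(close_job())"
```

```text
the job is handed in; nothing more can be done
None
```

I handed the job in at 25.9 s with the short tin standing in the tub, the lid clamped, the loop in the catch and the lever down; the hand-in gave no verdict, so the loop and lever rest on image measurements and the clamped lid on a touch probe.

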